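Trip-test the microscope's protection unit

TASK

The low grey protection unit that feeds the microscope is due for its trip test. Press its round test button so that the black lever drops, let the button come back out, then lift the lever up again until it is fully home and stays there. Do not press the square key on the same unit.

Things in the scene. Friction and masses are not known exactly. Their poses are not given: they have to be found in the camera images.
- trip_unit: Protection unit: low grey box, 110 mm deep (x), 164 wide (y), flat deck at z = 50 mm, fixed to the worktop; the only thing with a lever. Origin: centre of its underside; x to its back, y to its left (robot's view), z up. On the deck: lever in the middle, round test button left, square key right.
- trip_lever (a joint): Lever angle (rad). 0: fully home, up, leaning 7 degrees back on its stop, held by its own weight. It grows as the lever drops to the front (-x) to its stop at 0.77. Hinge: along y at x 12, z 45 mm of the unit. Pressing the test button 3 to 4.5 mm tips it over and it falls within a second. Pushed back past upright (0.12) with under 3 N it falls home itself.
- trip_lever_knob (a point): Centre of the lever's knob, a black crossbar along y, 13 mm diameter, 26 long, on an arm 8 mm thick (x) and 14 wide, 60 mm from the hinge. Home: 55 mm above the deck; dropped: 43 mm above the deck, 36 mm in front of the hinge. Can be pushed back from the front with closed fingers, or pinched by the crossbar's ends.
- test_button (a joint): Travel (m) of the round test button, straight down: 0 out, 0.006 fully down. Spring return, 1.5 N at first, 5 N fully down.
- test_button_top (a point): Centre of the top of the round black test button: 22 mm diameter, 22 mm above the deck when out, in a round grey housing 38 mm wide and 12 mm high. At x -10, y +55 mm of the unit; its axes are the unit's. The lever's hinge lies 22 mm behind it, the lever's middle 55 mm to its right (-y).
- square_key (a joint): Travel (m) of the square black key to be left alone, 25 mm square, 14 mm above the deck, at x -10, y -55 mm of the unit: 0 out, 0.005 fully down.

How it is judged (in metres and radians):
On the way, in this order (a step that is already met when the one before it is completed fails the run):
1. the test button is pressed (3 mm or more) while the lever is still up (value of joint test_button above 0.003 m and value of joint trip_lever below 0.4 rad).
2. the lever has dropped and the test button has come back out (value of joint trip_lever above 0.65 rad and value of joint test_button below 0.0015 m), for 0.1 s.
At the end, for the whole second after the job is handed in: The lever rests fully home (within 0.06 rad of its upper stop, still), and the test button and the square key are out (within 1.5 mm) (value of joint trip_lever below 0.06 rad and velocity of joint trip_lever between -0.05 and 0.05 rad/s and value of joint each of test_button, square_key below 0.0015 m); the robot touches nothing.
It fails at once if the square key is pressed (more than 2.5 mm) (value of joint square_key above 0.0025 m).
It also fails if it takes over 38 s, if anything falls off the work surface, if the arm or the gripper's body presses on something with over 40 N, if the wrist force passes 120 N, or if a joint passes its speed limit or range.

ROBOT

A 6-joint arm with a two-finger parallel gripper is mounted at the origin on a cart in front of the work surface, level with it; the furniture and walls round the work are solid. World frame = base frame: x ahead of the robot, y to its left, z up, the work surface at z = 0. Lengths are in m, angles in degrees, forces in N, time in s.
With the tool pointing down it reaches from about 0.4 to 0.825 m from the base axis. Payload 7 kg.
Tool frame: the origin (TCP) lies midway between the tips of the shut fingers; the grasp point (between the pads) lies 19 mm behind it; z points along the fingers, y is the line along which they close (so a half turn about z gives the same grasp; the last joint's range is limited). The gripper opens to 88 mm and grips with 3 to 60 N. Pads are 19 mm wide; open, the fingers measure 130 mm over their backs; the gripper's body (78 mm by 193 mm) begins 47 mm behind the grasp point.
Start: joints at [-52.592, 20.546, 0.682, 0, -70.136, -16.507], TCP at [0.241, -0.631, 0.227] pointing down, gripper open.
Joint ranges: [-176.03, 176.03], [-82.01, 121.73], [-58.28, 71.71], [-173.87, 95.51], [-174.79, -0.11], [-173.66, 173.66]. Speed limits (degrees/s): [136.94, 136.94, 172.46, 180, 180, 180].

INTERFACE

Orientations are given as [roll, pitch, yaw] about the fixed x, y, z axes, in that order (R = Rz(yaw) Ry(pitch) Rx(roll)).
In Python, from plant import r gives the robot as it stands. The module is installed in compiled form; this text tells all that it offers.
- The arm moves only by the tool play_rows, never from a script. Its argument "rows" is a list of rows, each an object with "slide": the shift along the tool's x, y, z as a fraction of full scale, a list of three; "delta_rot": the turn, a rotation vector about the tool's x, y, z as a fraction of full scale, a list of three; "fingers": the opening, from -1 (shut) to 1 (fully open). In form: [{"slide": [x, y, z], "delta_rot": [rx, ry, rz], "fingers": fingers}, ...]. A call has 1 to 8 rows; each row shifts and turns the commanded pose from where the row before left it, along the tool's axes as they then stand; what a row does not reach is not made up. Full scale, the value 1, is 0.15 m for a shift and 0.08 rad for a turn. A row lasts 1/8 s, in which the tool goes at most 62.5 mm and 10.7 degrees, less where a joint would pass 70% of its speed; a pose out of reach is approached as far as the arm can. A call with a number of a shift or a turn outside -1 to 1 is refused whole. A call with a gripper value outside its range is refused whole. The fingers move at their own pace and stop on an object; "squeeze" is the grip in N (left out, the last holds). Time passes only in rows, so rows that do not move let the fingers close. It gives the time, the measured TCP pose, the force, the opening and the grip force at its end, in the units of the state.
- r.get_state(): the state, without advancing time (a new reading comes with each control period).
- r.capture(name): name is "scene" or "top"; returns a dict with "image" (420x560x3 uint8, blue, green, red), "fx", "fy", "cx", "cy" (pixels), "distortion" ([k1, k2, p1, p2, k3] as OpenCV has them; the pictures are not rectified), "R" (3x3) and "t" (3): a world point X has camera coordinates R X + t. Camera axes: x right, y down, z forward; pixel columns grow to the right and rows downward; lengths in m; the calibration is good to about 2 mm. A picture is of the moment at which its call begins. There is no depth.
- r.close_job(): hands the job in; it is judged then, once.
The state is a dict: "time_s": time; "joints": joint angles; "qd": joint speeds; "joint_torque": joint torques, N m; "tcp_pos": TCP position; "eef_rot": TCP orientation; "contact_force": force on the tool from outside, world axes, zero at the start; "moment": the same for the moment, N m; "gripper_width": finger opening in m; "gripper_force": force on a finger pad.
Only numpy, scipy, OpenCV 4.12 (cv2) and the standard library are available. Lean on these libraries where they do the work, as an engineer would, in place of code of your own. Each camera call takes 0.05 s, during which the arm holds its last target. There are 200 camera calls.

## Working session

There is one attempt and no reset: what is moved stays moved. The work goes in short steps, Python scripts to look and compute and a tool call to move; the robot and the scene stay as the last step left them, time stands still between calls to the robot, and variables do not carry over. Pictures are saved under pics/ and viewed, at most 10 in all, crops included, and the job is handed in when it is done.

Besides the shell and the picture viewer there is one more tool, called as name(argument=value, ...), one argument or row to a line, values as JSON. play_rows: Moves the arm, as the interface text tells. Shift numbers are shares of 0.15 m and turn numbers shares of 0.08 rad, none past 1 either way. Its arguments: {"type":"object","properties":{"rows":{"type":"array"},"squeeze":{"type":"number"}},"required":["rows"]}

```bash
mkdir -p pics; python3 - <<'E'
from plant import r
import cv2,numpy as np
for n in("scene","top"):
    c=r.capture(n); cv2.imwrite(f"pics/{n}0.png",c["image"])
    print(n,c["fx"],c["fy"],c["cx"],c["cy"],c["distortion"],np.round(c["R"],3).tolist(),np.round(c["t"],3).tolist(),(-np.array(c["R"]).T@np.array(c["t"])).round(3))
s=r.get_state();print(s)
E
```

```text
scene 495.7603478141893 495.7603478141893 271.89924479492174 213.8061709510166 [-0.09510034  0.          0.          0.          0.        ] [[-0.915, -0.402, -0.015], [-0.26, 0.619, -0.741], [0.307, -0.674, -0.672]] [0.42, 0.254, 0.798] [0.206 0.55  0.73 ]
top 448.454214578206 448.454214578206 283.27763150792015 214.57291468343595 [-0.07851451  0.          0.          0.          0.        ] [[-0.006, -1.0, -0.028], [-0.997, 0.008, -0.078], [0.079, 0.028, -0.997]] [-0.068, 0.481, 0.924] [ 0.406 -0.098  0.956]
{'time_s': 0.1, 'joints': array([-5.25919981e+01,  2.05874850e+01,  6.39827333e-01, -1.76494779e-02,
       -7.01367152e+01, -1.65065401e+01]), 'qd': array([ 0.03795484,  0.01481185,  0.26516253, -0.0205063 , -0.01427367,
       -0.04017562]), 'joint_torque': array([-4.57777533e-04, -5.84163988e+01,  2.93755835e+01,  7.01553404e+00,
        1.02337101e-02, -6.09327731e-05]), 'tcp_pos': array([ 0.24062921, -0.63018559,  0.22572103]), 'eef_rot': array([ 1.79914390e+02, -8.06579349e-03, -1.59104541e+02]), 'contact_force': array([-0.23954787,  0.33075307, -0.44949789]), 'moment': array([ 0.03997036,  0.05543303, -0.02661472]), 'gripper_force': 0.0, 'gripper_width': 0.08796813860462792}
```

View pics/scene0.png

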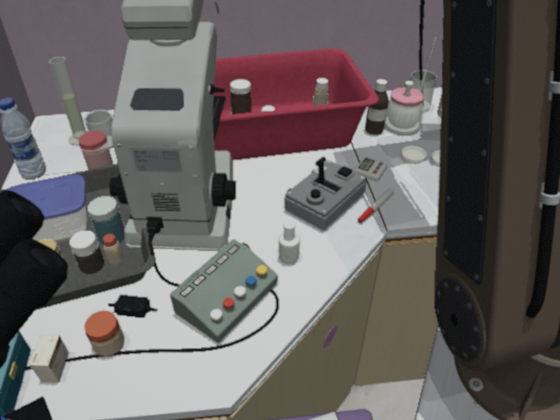

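View pics/top0.png

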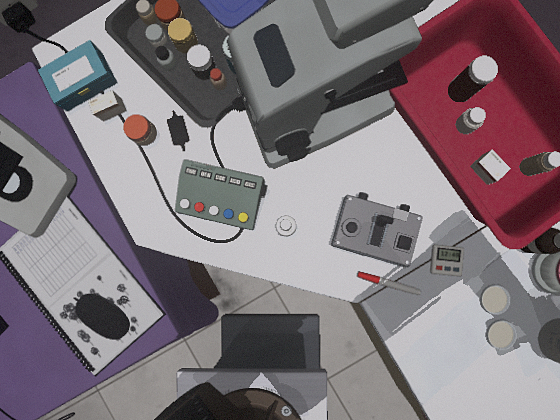

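The protection unit is at about (375,230) in the top view and (325,190) in the scene view, with the button on its left and the square key on its right. I'll enlarge both for accurate pixel positions.

```bash
python3 - <<'E'
import cv2,numpy as np
a=cv2.imread("pics/scene0.png")[140:240,275:375];b=cv2.imread("pics/top0.png")[180:280,325:425]
f=lambda i:cv2.resize(i,(400,400),interpolation=cv2.INTER_CUBIC)
cv2.imwrite("pics/crop.png",np.hstack([f(a),f(b)]))
E
```

```text
(no output)
```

View pics/crop.png

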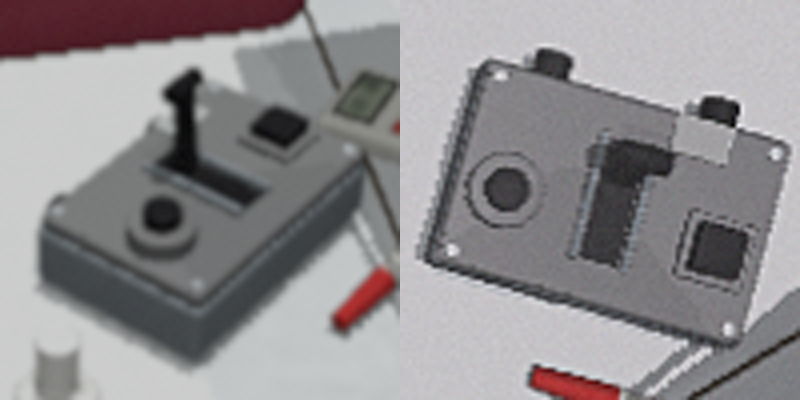

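The left crop is the scene view: button top (163,209), key (279,125), knob (183,82), and deck screws (57,212), (347,150), (197,285). The right crop is the top view: button (107,190), key (317,248), knob (240,160), and screws (100,75), (375,152), (52,249), (328,328).

```bash
python3 - <<'E'
from plant import r
import cv2,numpy as np
C={n:r.capture(n) for n in("scene","top")}
def und(n,p):
    c=C[n];K=np.array([[c["fx"],0,c["cx"]],[0,c["fy"],c["cy"]],[0,0,1.]])
    o={"scene":(275,140),"top":(325,180)}[n]
    p=np.array(p,float);p=(p+.5)/4-.5+o
    return cv2.undistortPoints(p.reshape(-1,1,2),K,np.array(c["distortion"])).reshape(-1,2)
P=lambda n:np.c_[C[n]["R"],np.array(C[n]["t"]).reshape(3)]
# button,key,knob, screws FL, FR, BR   (scene/top)
# scene cam looks from left-rear side: screw match: back-left(57,212), front-left(197,285), front-right(347,150)
S=[(163,209),(279,125),(183,82),(57,212),(197,285),(347,150)]
T=[(107,190),(317,248),(240,160),(100,75),(52,249),(328,328)]
X=cv2.triangulatePoints(P("scene"),P("top"),und("scene",S).T,und("top",T).T);X=(X[:3]/X[3]).T
print(X.round(4))
# single-view from top at known heights
def at(n,p,z):
    c=C[n];R=np.array(c["R"]);o=-R.T@np.array(c["t"]);d=R.T@np.r_[und(n,[p])[0],1];return o+d*(z-o[2])/d[2]
for nm,s,t,z in zip(("btn","key","knob","BL","FL","FR"),S,T,(.072,.064,.105,.05,.05,.05)): print(nm,at("scene",s,z).round(4),at("top",t,z).round(4))
f=at("top",T[5],.05)-at("top",T[4],.05);print("yaw from front edge",np.degrees(np.arctan2(-f[0],f[1]))%360-180)
d=at("top",T[0],.072)-at("top",T[1],.064);print(np.degrees(np.arctan2(-d[0],d[1])),np.linalg.norm(d[:2]))
E
```

```text
[[ 0.4501 -0.2069  0.073 ]
 [ 0.4202 -0.3123  0.0624]
 [ 0.4617 -0.265   0.1117]
 [ 0.5093 -0.207   0.0518]
 [ 0.4215 -0.1815  0.051 ]
 [ 0.3812 -0.3192  0.0517]]
btn [ 0.4506 -0.208   0.072 ] [ 0.45  -0.207  0.072]
key [ 0.4193 -0.3104  0.064 ] [ 0.4207 -0.3118  0.064 ]
knob [ 0.4647 -0.2738  0.105 ] [ 0.462  -0.2664  0.105 ]
BL [ 0.5102 -0.209   0.05  ] [ 0.5095 -0.2073  0.05  ]
FL [ 0.4218 -0.1826  0.05  ] [ 0.4215 -0.1816  0.05  ]
FR [ 0.382  -0.3213  0.05  ] [ 0.3807 -0.3198  0.05  ]
yaw from front edge -16.469039626966634
-15.623504585141484 0.10878670819834933
```

The triangulation agrees with the given sizes: button top z 0.073, deck 0.051, button to key 109 mm. The unit's yaw is about -16° and the button is at (0.450, -0.207). First I'll turn the tool to the unit's axes and shut the fingers, then move over the button.

play_rows(
  rows=[
    {"slide":[0,0,0],"delta_rot":[0,0,1],"fingers":-1},
    {"slide":[0,0,0],"delta_rot":[0,0,1],"fingers":-1},
    {"slide":[0,0,0],"delta_rot":[0,0,1],"fingers":-1},
    {"slide":[0,0,0],"delta_rot":[0,0,1],"fingers":-1},
    {"slide":[0,0,0],"delta_rot":[0,0,1],"fingers":-1},
    {"slide":[0,0,0],"delta_rot":[0,0,1],"fingers":-1},
    {"slide":[0,0,0],"delta_rot":[0,0,1],"fingers":-1},
    {"slide":[0,0,0],"delta_rot":[0,0,1],"fingers":-1},
  ],
  squeeze=20,
)

```text
time_s: 1.2
tcp_pos: [0.2407, -0.6304, 0.2263]
eef_rot: [180.0, -0.0, 164.1]
contact_force: [-0.2, 0.1, 0.4]
gripper_width: 0.0133
gripper_force: 0.0
```

play_rows(
  rows=[
    {"slide":[-0.07,0.38,0.07],"delta_rot":[0,0,0],"fingers":-1},
    {"slide":[-0.07,0.38,0.07],"delta_rot":[0,0,0],"fingers":-1},
    {"slide":[-0.07,0.38,0.07],"delta_rot":[0,0,0],"fingers":-1},
    {"slide":[-0.07,0.38,0.07],"delta_rot":[0,0,0],"fingers":-1},
    {"slide":[-0.07,0.38,0.07],"delta_rot":[0,0,0],"fingers":-1},
    {"slide":[-0.07,0.38,0.07],"delta_rot":[0,0,0],"fingers":-1},
    {"slide":[-0.07,0.38,0.07],"delta_rot":[0,0,0],"fingers":-1},
    {"slide":[0,0,0],"delta_rot":[0,0,0],"fingers":-1},
  ],
)

```text
time_s: 2.2
tcp_pos: [0.4211, -0.2635, 0.1526]
eef_rot: [180.0, -0.0, 164.5]
contact_force: [0.4, -0.2, 0.3]
gripper_width: 0.0004
gripper_force: 0.0
```

play_rows(
  rows=[
    {"slide":[-0.04,0.21,0],"delta_rot":[0,0,0],"fingers":-1},
    {"slide":[-0.04,0.21,0.1],"delta_rot":[0,0,0],"fingers":-1},
    {"slide":[0,0,0.2],"delta_rot":[0,0,0],"fingers":-1},
    {"slide":[0,0,0.15],"delta_rot":[0,0,0],"fingers":-1},
    {"slide":[0,0,0],"delta_rot":[0,0,0],"fingers":-1},
    {"slide":[0,0,0],"delta_rot":[0,0,0],"fingers":-1},
  ],
)

```text
time_s: 2.95
tcp_pos: [0.4491, -0.2097, 0.0864]
eef_rot: [-180.0, 0.0, 164.2]
contact_force: [-0.2, -1.3, 0.6]
gripper_width: 0.0004
gripper_force: 0.0
```

```bash
python3 - <<'E'
from plant import r
import cv2,numpy as np
f=lambda i:cv2.resize(i,(400,400),interpolation=cv2.INTER_CUBIC)
a=r.capture("scene")["image"][120:240,260:380];b=r.capture("top")["image"][170:290,315:435]
cv2.imwrite("pics/crop2.png",np.hstack([f(a),f(b)]));s=r.get_state();print(s["tcp_pos"],s["contact_force"])
E
```

```text
[ 0.44930522 -0.20961836  0.08666667] [ 0.13953639 -0.47515397  0.25962887]
```

View pics/crop2.png

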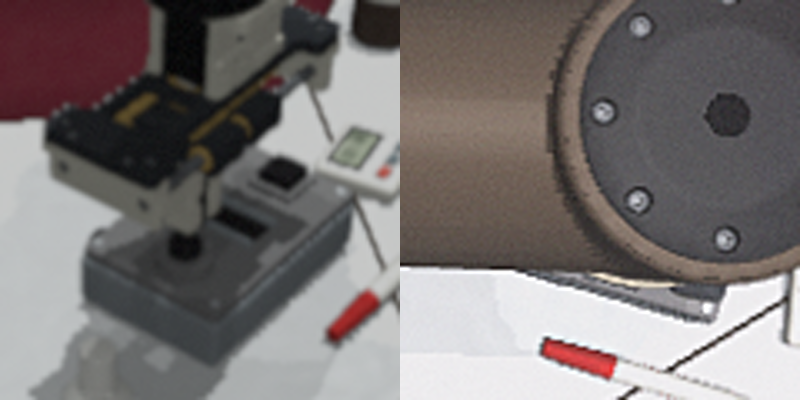

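The shut fingertips stand just above the round button (about (185,235) in the left crop), clear of the lever and key. Now I'll press in small steps.

play_rows(
  rows=[
    {"slide":[0,0.01,0.06],"delta_rot":[0,0,0],"fingers":-1},
    {"slide":[0,0,0.04],"delta_rot":[0,0,0],"fingers":-1},
    {"slide":[0,0,0.01],"delta_rot":[0,0,0],"fingers":-1},
    {"slide":[0,0,0],"delta_rot":[0,0,0],"fingers":-1},
  ],
)

```text
time_s: 3.55
tcp_pos: [0.4491, -0.2077, 0.0691]
eef_rot: [-180.0, -0.0, 164.2]
contact_force: [0.1, 0.7, 3.6]
gripper_width: 0.0002
gripper_force: 1.6
```

```bash
python3 - <<'E'
from plant import r
for i in range(4):
    r.capture("top"); s=r.get_state();print(s["tcp_pos"].round(4),s["contact_force"].round(2))
E
```

```text
[ 0.4491 -0.2077  0.0691] [-0.55  1.61  3.36]
[ 0.4491 -0.2077  0.0692] [-1.3   1.45  3.12]
[ 0.4491 -0.2077  0.0692] [-0.13  1.43  2.84]
[ 0.4491 -0.2077  0.0692] [0.16 1.6  2.96]
```

play_rows(
  rows=[
    {"slide":[0,0,0.012],"delta_rot":[0,0,0],"fingers":-1},
    {"slide":[0,0,0],"delta_rot":[0,0,0],"fingers":-1},
    {"slide":[0,0,0],"delta_rot":[0,0,0],"fingers":-1},
    {"slide":[0,0,0],"delta_rot":[0,0,0],"fingers":-1},
  ],
)

```text
time_s: 4.25
tcp_pos: [0.4491, -0.2077, 0.0673]
eef_rot: [180.0, 0.0, 164.2]
contact_force: [0.1, 1.8, 4.3]
gripper_width: 0.0004
gripper_force: 2.1
```

```bash
python3 - <<'E'
from plant import r
import cv2,numpy as np
for i in range(4):
    c=r.capture("scene"); s=r.get_state();print(s["tcp_pos"].round(4),s["contact_force"].round(2))
cv2.imwrite("pics/crop3.png",cv2.resize(c["image"][120:240,260:380],(480,480),interpolation=cv2.INTER_CUBIC))
E
```

```text
[ 0.4491 -0.2077  0.0673] [-0.04  2.1   4.35]
[ 0.4491 -0.2077  0.0673] [0.06 0.9  4.66]
[ 0.4491 -0.2077  0.0673] [-0.67  2.11  4.86]
[ 0.4491 -0.2077  0.0673] [-0.14  1.96  3.95]
```

View pics/crop3.png

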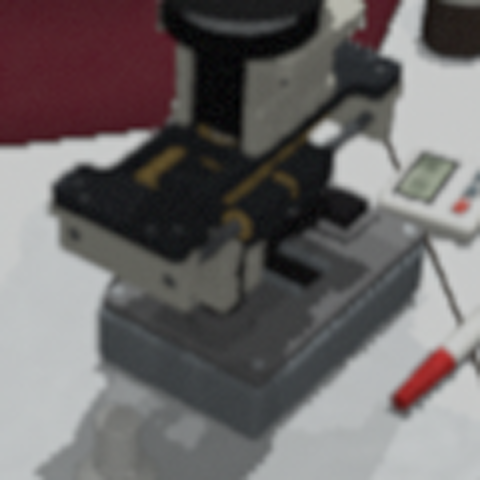

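The lever is hidden by the gripper and the force is about 4.4 N, so the button is nearly 5 mm in. I'll raise the tool, back off to the front-left, and check.

play_rows(
  rows=[
    {"slide":[0,0,-0.1],"delta_rot":[0,0,0],"fingers":-1},
    {"slide":[0,0,-0.3],"delta_rot":[0,0,0],"fingers":-1},
    {"slide":[0,0,-0.3],"delta_rot":[0,0,0],"fingers":-1},
    {"slide":[0.2,0,0],"delta_rot":[0,0,0],"fingers":-1},
    {"slide":[0.2,0,0],"delta_rot":[0,0,0],"fingers":-1},
    {"slide":[0,0,0],"delta_rot":[0,0,0],"fingers":-1},
    {"slide":[0,0,0],"delta_rot":[0,0,0],"fingers":-1},
  ],
)

```text
time_s: 5.32
tcp_pos: [0.3916, -0.1916, 0.1723]
eef_rot: [-180.0, 0.0, 164.2]
contact_force: [0.2, -0.6, -0.9]
gripper_width: 0.0009
gripper_force: 0.0
```

```bash
python3 - <<'E'
from plant import r
import cv2,numpy as np
f=lambda i:cv2.resize(i,(400,400),interpolation=cv2.INTER_CUBIC)
a=r.capture("scene")["image"][140:240,275:375];b=r.capture("top")["image"][170:290,315:435]
cv2.imwrite("pics/crop4.png",np.hstack([f(a),f(b)]));s=r.get_state();print(s["tcp_pos"],s["contact_force"])
E
```

```text
[ 0.39181685 -0.19162448  0.17210444] [-0.02554733  0.8287673   0.43837611]
```

View pics/crop4.png

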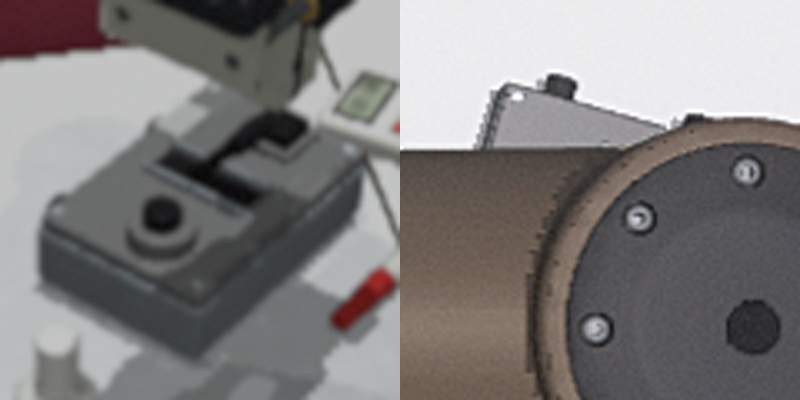

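The lever has dropped to the front and the button is back out (left crop: button (160,212), lever from (200,165) to (290,125)). I'll move to about 30 mm in front of the dropped knob and go down.

play_rows(
  rows=[
    {"slide":[0,-0.18,0],"delta_rot":[0,0,0],"fingers":-1},
    {"slide":[-0.1,-0.18,0],"delta_rot":[0,0,0],"fingers":-1},
    {"slide":[0,0,0.2],"delta_rot":[0,0,0],"fingers":-1},
    {"slide":[0,0,0.2],"delta_rot":[0,0,0],"fingers":-1},
    {"slide":[0,0,0.2],"delta_rot":[0,0,0],"fingers":-1},
    {"slide":[0,0,0.02],"delta_rot":[0,0,0],"fingers":-1},
    {"slide":[0,0,0],"delta_rot":[0,0,0],"fingers":-1},
    {"slide":[0,0,0],"delta_rot":[0,0,0],"fingers":-1},
  ],
)

```text
time_s: 6.42
tcp_pos: [0.3921, -0.2477, 0.0804]
eef_rot: [180.0, 0.1, 164.2]
contact_force: [-0.3, -0.3, -0.1]
gripper_width: 0.0003
gripper_force: 0.0
```

play_rows(
  rows=[
    {"slide":[-0.05,0,0],"delta_rot":[0,0,0],"fingers":-1},
    {"slide":[-0.05,0,0],"delta_rot":[0,0,0],"fingers":-1},
    {"slide":[-0.05,0,0],"delta_rot":[0,0,0],"fingers":-1},
    {"slide":[-0.05,0,0],"delta_rot":[0,0,0],"fingers":-1},
    {"slide":[-0.04,0,0],"delta_rot":[0,0,0],"fingers":-1},
    {"slide":[-0.04,0,0],"delta_rot":[0,0,0],"fingers":-1},
    {"slide":[-0.03,0,0],"delta_rot":[0,0,0],"fingers":-1},
    {"slide":[0,0,0],"delta_rot":[0,0,0],"fingers":-1},
  ],
)

```text
time_s: 7.42
tcp_pos: [0.4362, -0.2602, 0.0792]
eef_rot: [-180.0, 0.0, 164.2]
contact_force: [-1.0, 0.7, -1.2]
gripper_width: 0.0006
gripper_force: 0.0
```

play_rows(
  rows=[
    {"slide":[-0.02,0,0],"delta_rot":[0,0,0],"fingers":-1},
    {"slide":[-0.02,0,0],"delta_rot":[0,0,0],"fingers":-1},
    {"slide":[-0.02,0,0],"delta_rot":[0,0,0],"fingers":-1},
    {"slide":[0,0,0],"delta_rot":[0,0,0],"fingers":-1},
    {"slide":[0,0,0],"delta_rot":[0,0,0],"fingers":-1},
  ],
)

```text
time_s: 8.05
tcp_pos: [0.4444, -0.2625, 0.0792]
eef_rot: [180.0, -0.0, 164.2]
contact_force: [-0.2, 0.3, 0.4]
gripper_width: 0.0002
gripper_force: 0.0
```

The force rose to about 1 N and then went, which fits the lever tipping home. I'll back off to the front, raise the tool and look.

play_rows(
  rows=[
    {"slide":[0.1,0,0],"delta_rot":[0,0,0],"fingers":-1},
    {"slide":[0.2,0,0],"delta_rot":[0,0,0],"fingers":-1},
    {"slide":[0,0,-0.3],"delta_rot":[0,0,0],"fingers":-1},
    {"slide":[0,0,-0.3],"delta_rot":[0,0,0],"fingers":-1},
    {"slide":[0,-0.3,-0.2],"delta_rot":[0,0,0],"fingers":-1},
    {"slide":[0,-0.3,0],"delta_rot":[0,0,0],"fingers":-1},
    {"slide":[0,-0.3,0],"delta_rot":[0,0,0],"fingers":-1},
    {"slide":[0,0,0],"delta_rot":[0,0,0],"fingers":-1},
  ],
)

```text
time_s: 9.05
tcp_pos: [0.3625, -0.3818, 0.1988]
eef_rot: [180.0, -0.1, 164.0]
contact_force: [-0.3, 0.4, -0.1]
gripper_width: 0.0003
gripper_force: 0.0
```

```bash
python3 - <<'E'
from plant import r
import cv2,numpy as np
f=lambda i:cv2.resize(i,(400,400),interpolation=cv2.INTER_CUBIC)
a=r.capture("scene")["image"][140:240,275:375];b=r.capture("top")["image"][180:280,325:425]
cv2.imwrite("pics/crop5.png",np.hstack([f(a),f(b)]));s=r.get_state();print(s["tcp_pos"],s["contact_force"])
E
```

```text
[ 0.36335678 -0.38001648  0.19888503] [-0.21332478  0.99428575 -0.69033666]
```

View pics/crop5.png

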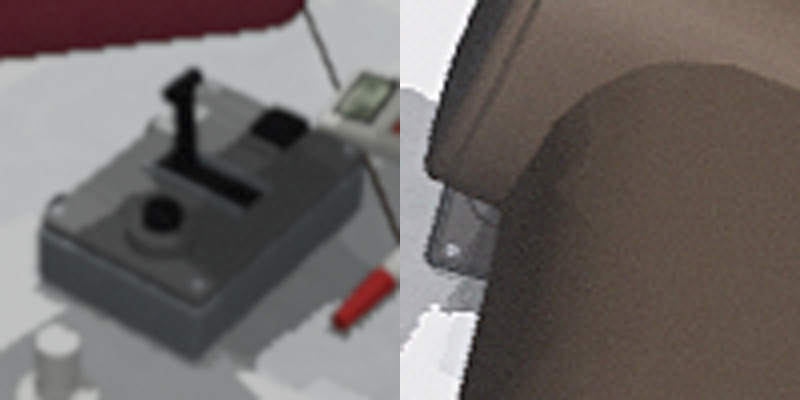

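The lever is upright with the knob at (183,82), the same pixel as at the start. The button (162,212) and key (279,125) are out, and the gripper is clear of the unit.

```bash
python3 -c "
from plant import r
print(r.close_job())"
```

```text
the job is handed in; nothing more can be done
None
```

The trip test is done and handed in: the button dropped the lever and came back out, the lever is back up at its starting position, and the square key wasn't touched; the hand-in returned no verdict.

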